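# Bring the spray bottle round to the pointer

## Robot

A 6-joint arm with a two-finger parallel gripper is mounted at the origin on the work surface. World frame = base frame: x ahead of the robot, y to its left, z up, the work surface at z = 0. Lengths are in m, angles in degrees, forces in N, time in s.
With the tool pointing down it reaches from about 0.325 to 0.85 m from the base axis. Payload 15.5 kg.
Tool frame: the origin (TCP) lies at the very end of the fingers, on their centre line; the grasp point (between the pads) lies arm.grip_depth behind it (arm.grip_depth is the distance from the TCP to the grasp point, in m); z points along the fingers, y is the line along which they close (so a half turn about z gives the same grasp; the last joint's range is limited). The gripper opens to 91 mm and grips with 3 to 60 N. Pads are 32 mm wide; open, the fingers measure 118 mm over their backs; the gripper's body (76 mm by 178 mm) begins 60 mm behind the grasp point.
Start: joints at [65.919, 28.281, 77.091, -0, 74.628, -5.472], TCP at [0.199, 0.592, 0.189] pointing down, gripper open.
Joint ranges: [-166.48, 166.48], [-47.26, 123.95], [12.59, 153.08], [-70.14, 250.14], [6.76, 159.57], [-176.63, 176.63]. Speed limits (degrees/s): [108.29, 108.29, 147.25, 172.46, 172.46, 172.46].

## Interface

Orientations are given as a 3x3 rotation matrix whose columns are the frame's x, y, z axes.
In Python, from rig import arm gives the robot as it stands. Calls block until the motion is done:
- arm.move_to(position, orientation): joint-space move of the TCP to a pose.
- arm.move_l(position, orientation=None, feed=0.15): straight line of the TCP; orientation=None keeps the orientation; feed is the mean speed in m/s.
- arm.move_joints(angles): joint-space move.
- arm.grip(opening): finger opening in m; the grip force is fixed at half the most; returns when the fingers have stopped.
- arm.sleep(seconds).
- arm.solve_ik(position, orientation): joint angles nearest the present ones, or None.
- arm.snapshot(name): name is "scene" or "top" or "wrist"; returns the picture (420x560x3 uint8, red, green, blue); there is no depth.
- arm.get_calibration(name): a dict with "intrinsics" (3x3 intrinsics, pixels), "cam_to_world" (4x4, takes a point from camera to world coordinates). Camera axes: x right, y down, z forward; pixel columns grow to the right and rows downward; lengths in m; the calibration is good to about 2 mm. A picture is of the moment at which its call begins: read the wrist's pose just before it. get_calibration takes no time and is no camera call; for the wrist camera it gives the pose at the moment of the call.
A pose or a line that the arm cannot do raises arm.Unreachable and nothing moves.
- arm.sign_off(): hands the job in; it is judged then, once.
Readings, each from a call of its own:
- arm.current_t(): time.
- arm.current_joint_positions(): joint angles.
- arm.current_dq(): joint speeds.
- arm.current_tau(): joint torques, N m.
- arm.current_ee_pos(): TCP position.
- arm.current_tool_rot(): TCP orientation.
- arm.current_force(): force on the tool from outside, world axes, zero at the start.
- arm.current_torque(): the same for the moment, N m.
- arm.current_width(): finger opening in m.
- arm.current_grasp_force(): force on a finger pad.
Only numpy, scipy, OpenCV 4.12 (cv2) and the standard library are available. Lean on these libraries where they do the work, as an engineer would, in place of code of your own. Each camera call takes 0.05 s, during which the arm holds its last target. There are 200 camera calls.

## Task

With a fingertip, gently push the turntable round by its spokes only until the spray bottle standing on it is in line with the flat pointer plate on the bench, on the pointer's side of the turntable, then take your hand away. Do not grip anything, do not touch the things riding on the turntable or let them fall, and leave everything else on the bench where it is.

Things in the scene. Friction and masses are not known exactly. Their poses are not given: they have to be found in the camera images.
- hub (a point): centre of the turntable: the point on its upright axis at the level of the deck's top face, 52 mm above the bench. The turntable is a round aluminium deck 280 mm across on a fixed dark foot (200 mm across, standing on the bench); the deck is 16 mm thick (36 to 52 mm above the bench) and turns freely either way many times, with light friction: about 2 N at a spoke turns it slowly, and it stops within a few mm when no longer pushed.
- platter (a joint): angle of the turntable's deck about its upright axis, rad; grows counter-clockwise seen from above. Only its changes matter; limits at -7 and +7.
- spoke0 (a point): one of four equal level steel spokes that stick straight out from the deck's rim, 90 degrees apart. Each is a round rod 12 mm thick, its axis 44 mm above the bench, from the rim (140 mm from the turntable's axis) to a ball end 18 mm thick that reaches 215 mm from the axis. This point lies on the rod's axis, 180 mm from the turntable's axis, a good place to push sideways. Below the spokes outside the foot there is free space down to the bench (the pointer plate is 4 mm thick).
- spoke1 (a point): the spoke standing 90 degrees counter-clockwise (seen from above) from spoke 0. Same point, 180 mm from the turntable's axis.
- spoke2 (a point): the spoke standing 180 degrees counter-clockwise (seen from above) from spoke 0. Same point, 180 mm from the turntable's axis.
- spoke3 (a point): the spoke standing 270 degrees counter-clockwise (seen from above) from spoke 0. Same point, 180 mm from the turntable's axis.
- pointer: flat dark steel pointer plate, 4 mm thick, a shank 22 mm wide with a pointed head 57 mm wide, fixed on the bench outside the turntable, on the side nearer the robot; its pointed end aims at the turntable's axis. The body's ORIGIN is not on the plate but on the turntable's axis at bench level; its -x axis runs from there outwards along the middle of the plate, which occupies 162 to 255 mm from the axis.
- pointer_tip (a point): the pointed end of that plate, 162 mm from the turntable's axis. The line from the hub through this point is the line on which the bottle must stand.
- spray_bottle: spray bottle: round body 66 mm across, narrowing neck, trigger head with a nozzle, 190 mm tall in all, 0.2 to 0.5 kg; it stands loose on the deck some 85 to 90 mm from the turntable's axis and rides round with it. The head reaches 56 mm from the bottle's axis on the nozzle side. Origin: centre of its underside; z axis up the bottle; the nozzle points along its -x axis.
- silicone_grip: ribbed silicone handle grip, 42 mm across, 118 mm tall, standing loose on the deck. Bystander. Origin: centre of its underside.
- pipe_wrench: small steel pipe wrench, 178 mm long, 15 mm thick, lying loose across the middle of the deck. Bystander. Origin: on the deck under its middle.
- torque_wrench: chrome torque wrench, 335 mm long, 28 mm wide, lying on the bench to the robot's right. Bystander. Origin: on the bench under the middle of its shaft.
- grease_tin: plain metal tin, 70 mm across, 75 mm tall, standing on the bench to the left. Bystander. Origin: centre of its underside.
- screwdriver: screwdriver about 200 mm long lying on the bench to the left. Bystander. Origin: on the bench under it.
- mug: white mug, 80 mm across, 90 mm tall, standing on the bench to the right. Bystander. Origin: centre of its underside.
- pipe_coupling: copper pipe coupling, a ring 54 mm across, 45 mm tall, on the bench to the left. Bystander. Origin: centre of its underside.

How it is judged (in metres and radians):
On the way, in this order (a step that is already met when the one before it is completed fails the run):
1. a finger pushes on a spoke ((contact force between the fingers and platter_c1 above 0.3 N or contact force between the fingers and platter_c2 above 0.3 N or contact force between the fingers and platter_c3 above 0.3 N or contact force between the fingers and platter_c4 above 0.3 N or contact force between the fingers and platter_c5 above 0.3 N or contact force between the fingers and platter_c6 above 0.3 N or contact force between the fingers and platter_c7 above 0.3 N or contact force between the fingers and platter_c8 above 0.3 N)).
2. the spray bottle has come round into line with the pointer (y of spray_bottle in the frame of pointer between -0.015 and 0.015 m and x of spray_bottle in the frame of pointer between -0.115 and -0.06 m), for 0.2 s.
At the end, for the whole second after the job is handed in: The spray bottle stands upright on the deck with its centre within 15 mm of the line from the hub through the pointer tip, on the pointer's side (60 to 115 mm from the axis); grip and pipe wrench are still on the deck, the grip upright; the turntable is at rest (all of step 2 and angle between each of spray_bottle, silicone_grip's own z axis and vertical below 0.1 rad and height (world z) of spray_bottle between 0.047 and 0.06 m and height (world z) of each of silicone_grip, pipe_wrench above 0.047 m and velocity of joint platter between -0.03 and 0.03 rad/s and linear speed of spray_bottle below 0.01 m/s); the robot touches nothing.
It fails at once if the hand or arm touches the bottle, grip or pipe wrench (contact force between any of the fingers, the arm and spray_bottle above 0.5 N or contact force between any of the fingers, the arm and silicone_grip above 0.5 N or contact force between any of the fingers, the arm and pipe_wrench above 0.5 N).
It fails at once if something riding on the turntable is lifted, tips over or falls off (height (world z) of any of spray_bottle, silicone_grip, pipe_wrench above 0.075 m or height (world z) of any of spray_bottle, silicone_grip, pipe_wrench below 0.04 m or angle between any of spray_bottle, silicone_grip's own z axis and vertical above 0.4 rad).
It fails at once if a spoke is gripped or struck hard (over 35 N), or the deck itself is pushed (over 5 N) (contact force between the fingers and platter_c1 above 35 N or contact force between the fingers and platter_c2 above 35 N or contact force between the fingers and platter_c3 above 35 N or contact force between the fingers and platter_c4 above 35 N or contact force between the fingers and platter_c5 above 35 N or contact force between the fingers and platter_c6 above 35 N or contact force between the fingers and platter_c7 above 35 N or contact force between the fingers and platter_c8 above 35 N or contact force between the fingers and platter_c0 above 5 N).
It fails at once if the turntable is spun rather than gently turned (over 2.5 rad/s) (velocity of joint platter above 2.5 rad/s or velocity of joint platter below -2.5 rad/s).
It fails at once if a thing on the bench is moved more than 20 mm (distance of any of torque_wrench, grease_tin, screwdriver, mug, pipe_coupling from where it was at the start of the episode above 0.02 m).
It also fails if it takes over 61 s, if anything falls off the work surface, if the arm or the gripper's body presses on something with over 40 N, if the wrist force passes 120 N, or if a joint passes its speed limit or range.

## Working session

There is one attempt and no reset: what is moved stays moved. The work goes in short steps, each a Python script; the robot and the scene stay as the last script left them, time stands still between calls to the robot, and variables do not carry over. Pictures are saved under pics/ and viewed, at most 10 in all, crops included, and the job is handed in when it is done.

```bash
mkdir -p pics; ls
python3 - <<'E'
from rig import arm
import cv2,numpy as np
for n in("top","scene"):
    im=arm.snapshot(n); cv2.imwrite(f"pics/{n}0.png",im[:,:,::-1]); c=arm.get_calibration(n); print(n,np.round(c["intrinsics"],1).tolist(),np.round(c["cam_to_world"],3).tolist())
print(arm.current_t(),arm.grip_depth)
E
```

```text
pics
top [[460.3, 0.0, 286.5], [0.0, 460.3, 213.3], [0.0, 0.0, 1.0]] [[-0.03, -0.999, 0.031, 0.521], [-1.0, 0.031, 0.005, 0.002], [-0.005, -0.031, -1.0, 1.38], [0.0, 0.0, 0.0, 1.0]]
scene [[428.5, 0.0, 275.9], [0.0, 428.5, 207.5], [0.0, 0.0, 1.0]] [[0.26, 0.684, -0.682, 1.443], [0.966, -0.192, 0.175, -0.231], [-0.011, -0.704, -0.71, 0.944], [0.0, 0.0, 0.0, 1.0]]
0.1 0.0188
```

View pics/top0.png

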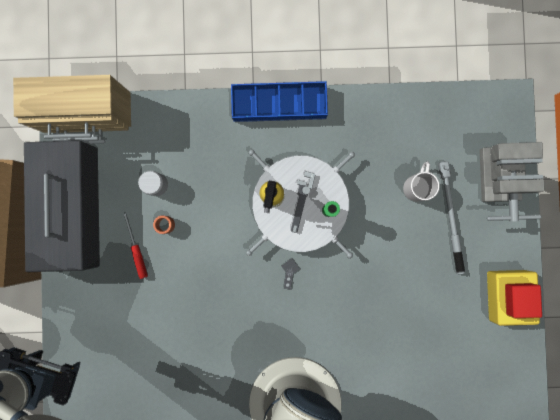

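View pics/scene0.png

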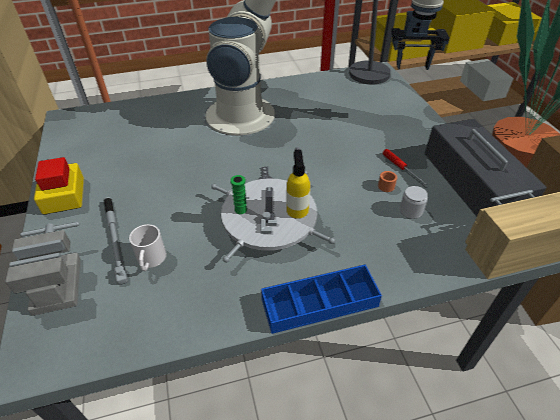

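The top view shows the deck centred near (301,203), spoke ends near (250,151), (353,153), (248,254) and (352,255), the yellow bottle near (271,193), the grip near (331,209) and the pointer tip near (291,259). The bottle needs about 98° counter-clockwise. The near-right spoke can be pushed away from the robot for that.

```bash
cat > h.py <<'E'
from rig import arm
import cv2,numpy as np
def ray(n,uv,z):
    c=arm.get_calibration(n);M=c["cam_to_world"];d=M[:3,:3]@np.linalg.solve(c["intrinsics"],[uv[0],uv[1],1.])
    return (M[:3,3]+d*(z-M[2,3])/d[2])
def bottle(im,tag=None):
    h=cv2.cvtColor(im,cv2.COLOR_RGB2HSV); m=cv2.inRange(h,(20,130,60),(32,255,255)); m[:130]=0;m[265:]=0;m[:,:230]=0;m[:,370:]=0
    m=cv2.morphologyEx(m,cv2.MORPH_OPEN,np.ones((2,2)))
    p=cv2.findNonZero(m); return cv2.minEnclosingCircle(cv2.convexHull(p)),len(p)
E
python3 - <<'E'
from h import *
im=cv2.imread("pics/top0.png")[:,:,::-1].copy()
(c,r),n=bottle(im); print("bottle",c,r,n,ray("top",c,.13))
g=cv2.cvtColor(im,cv2.COLOR_RGB2GRAY)
h=cv2.cvtColor(im,cv2.COLOR_RGB2HSV)
# deck: bright low-saturation disc
m=cv2.inRange(h,(0,0,165),(180,40,255)); m[:140]=0;m[270:]=0;m[:,:240]=0;m[:,365:]=0
m=cv2.morphologyEx(m,cv2.MORPH_OPEN,np.ones((5,5)))
k=max(cv2.findContours(m,0,2)[0],key=cv2.contourArea)
e=cv2.fitEllipse(cv2.convexHull(k)); print("deck",e); hub=ray("top",e[0],.052);print("hub",hub)
for s in[(250,151),(353,153),(248,254),(352,255)]:
    d=(ray("top",s,.044)-hub)[:2];print(s,np.hypot(*d),np.degrees(np.arctan2(d[1],d[0])))
# pointer
m=cv2.inRange(g,0,85)[255:293,275:305]; p=np.argwhere(m)[:,::-1]+[275,255]
w=np.array([(ray("top",q,.004)-hub)[:2] for q in p]); rr=np.hypot(*w.T);a=np.degrees(np.arctan2(w[:,1],w[:,0]))%360
print("pointer n",len(p),rr.min(),rr.max(),np.median(a),a.mean())
d=(ray("top",c,.13)-hub)[:2];print("bottle polar",np.hypot(*d),np.degrees(np.arctan2(d[1],d[0])))
for q in[(291,259),(288.5,288)]:
    d=(ray("top",q,.004)-hub)[:2];print(q,np.hypot(*d),np.degrees(np.arctan2(d[1],d[0])))
cv2.imwrite("pics/crop.png",cv2.resize(im[135:300,235:370],None,fx=4.2,fy=3.6*4.2/4.2,interpolation=2)[:,:,::-1])
E
```

```text
bottle (272.4898376464844, 193.92132568359375) 11.855507850646973 223 [0.61385768 0.04427555 0.13      ]
deck ((302.4513854980469, 193.4507598876953), (75.71061706542969, 91.3320541381836), 102.05382537841797)
hub [ 0.61831128 -0.03967349  0.052     ]
(250, 151) 0.19707916404507833 48.99853693810602
(353, 153) 0.18931432513626806 -52.967033907572606
(248, 254) 0.23561324908554793 136.24570326174057
(352, 255) 0.2284615725825373 -142.87545694709272
pointer n 15 0.19453482309246603 0.2743488035185727 171.21061155701474 171.32201587017374
bottle polar 0.0840670901121644 93.03676529833852
(291, 259) 0.1950173314779585 168.52705805076982
(288.5, 288) 0.28120985072483157 169.99077588634583
```

View pics/crop.png

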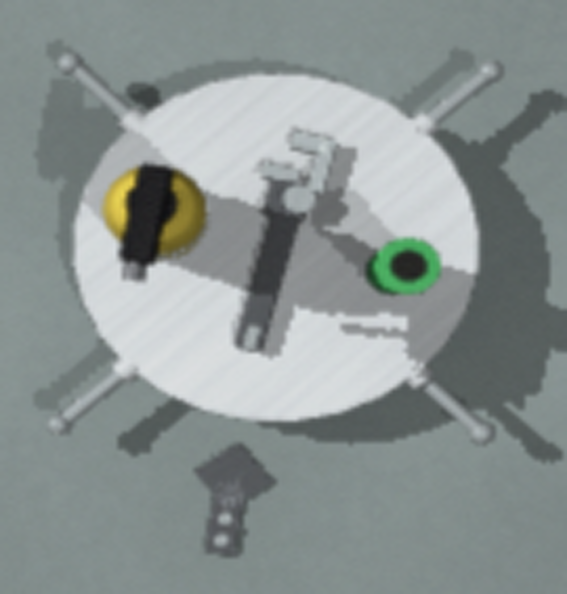

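The crop gives ball ends at full-image px (250.7,152.2), (351.7,154.4), (248.8,252.8) and (349.8,255.0). The midpoints of both opposite pairs agree on a hub at (300.25,203.6). The pointer runs from its tip at (292.1,258.1) to its tail at (288.1,289.2). The automatic deck fit was spoiled by shadow, so I will use these instead.

```bash
cat >> h.py <<'E'
hub=ray("top",(300.25,203.6),.044)[:2]
def pol(p): d=np.asarray(p)[:2]-hub; return np.hypot(*d),np.degrees(np.arctan2(d[1],d[0]))%360
def pose(a,r=.184,z=.028):
    """tool at polar angle a, fingers down, closing line tangential"""
    a=np.radians(a); e=np.array([np.cos(a),np.sin(a),0]); Z=np.array([0,0,-1.]); t=np.array([-e[1],e[0],0])
    y=FLIP*t; return np.r_[hub+r*e[:2],z],np.c_[np.cross(y,Z),y,Z]
FLIP=1
E
python3 - <<'E'
import h
from h import *
print("hub",hub)
for s in[(250.7,152.2),(351.7,154.4),(248.8,252.8),(349.8,255.0)]: print(pol(ray("top",s,.044)))
print("ptr",pol(ray("top",(292.1,258.1),.004)),pol(ray("top",(288.1,289.2),.004)))
print("bottle",pol(ray("top",(272.2,193.9),.14)))
for f in(1,-1):
    h.FLIP=f
    for a in(208,230,260,290,318): print(f,a,*[None if q is None else np.round(q) for q in(arm.solve_ik(*pose(a)),arm.solve_ik(*pose(a,z=.3)))])
E
```

```text
hub [ 0.58957067 -0.03260157]
(np.float64(0.20827786835583045), np.float64(42.13128188967801))
(np.float64(0.20751362580194038), np.float64(311.97440065749913))
(np.float64(0.20641198172324007), np.float64(131.97440065749922))
(np.float64(0.20661234514679455), np.float64(222.13128188967798))
ptr (np.float64(0.16230020192733402), np.float64(169.93745439323735)) (np.float64(0.25537047002375374), np.float64(170.28280274137123))
bottle (np.float64(0.08084913061685066), np.float64(73.00638097140923))
1 208 [-23.  29. 112.  -0.  39.  39.] [-23.   7.  91.  -0.  82.  39.]
1 230 [-27.  32. 104.  -0.  44.  13.] [-27.  13.  84.  -0.  83.  13.]
1 260 [-27.  37.  90.  -0.  53. -17.] [-27.  21.  71.  -0.  87. -17.]
1 290 [-22.  43.  77.  -0.  61. -42.] [-22.  29.  58.  -0.  93. -42.]
1 318 [-17.  47.  67.  -0.  67. -65.] [-17.  35.  47.  -0.  98. -65.]
-1 208 [ -23.   29.  112.   -0.   39. -141.] [ -23.    7.   91.   -0.   82. -141.]
-1 230 [ -27.   32.  104.   -0.   44. -167.] [ -27.   13.   84.   -0.   83. -167.]
-1 260 [-27.  37.  90.  -0.  53. 163.] [-27.  21.  71.  -0.  87. 163.]
-1 290 [-22.  43.  77.  -0.  61. 138.] [-22.  29.  58.  -0.  93. 138.]
-1 318 [-17.  47.  67.  -0.  67. 115.] [-17.  35.  47.  -0.  98. 115.]
```

Run:
```python
from h import *
p=arm.current_ee_pos();arm.move_l([p[0],p[1],.42],feed=.3); arm.grip(0)
arm.move_to(*pose(207,z=.42)); arm.move_l(*pose(207),feed=.2)
print(arm.current_t(),pol(arm.current_ee_pos()),arm.current_width(),arm.current_force())
f0=np.array(arm.current_force())
for a in np.r_[212:300:8]:
    arm.move_l(*pose(a),feed=.05 if a<222 else .08)
    f=np.array(arm.current_force())-f0; print(a,np.round(f,1),round(arm.current_t(),1))
    if np.linalg.norm(f)>20: break
im=arm.snapshot("top");cv2.imwrite("pics/top1.png",im[:,:,::-1])
(c,r),n=bottle(im);print(c,r,n,pol(ray("top",c,.14)))
```

```text
7.125 (np.float64(0.18376050506779032), np.float64(207.08319360884687)) 0.0005692567776994044 [ 1.38527121 -0.23983308 -0.20837708]
212 [-1.   0.6  0.1] 7.6
220 [-1.9 -0.1 -0.2] 8.3
228 [-1.9  0.1  1. ] 8.7
236 [-1.3 -0.3 -0.2] 9.2
244 [-2.2 -0.6 -0.2] 9.7
252 [-2.4 -0.1 -0.1] 10.2
260 [-1.  -0.2 -0.3] 10.6
268 [-0.7  0.4 -1. ] 11.1
276 [-2.1  1.   0.8] 11.6
284 [-1.6 -0.6 -0.4] 12.1
292 [-1.3  0.6 -0.7] 12.5
(272.19696044921875, 194.1969757080078) 11.932435989379883 220 (np.float64(0.08064891490944627), np.float64(73.55810950159113))
```

View pics/top1.png

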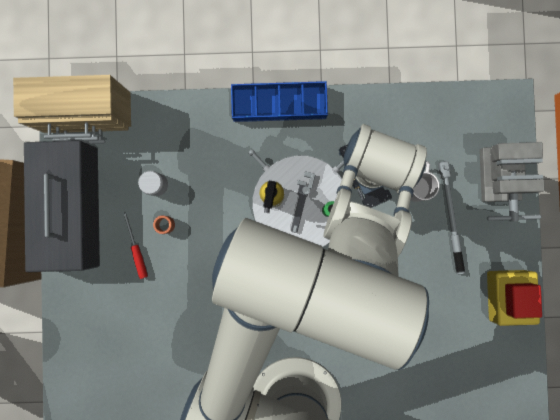

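The bottle is still at (272,194), so the deck did not turn. The hand went past the spoke without catching it, so I will check the actual tool height and look at it.

Run:
```python
from h import *
print(arm.current_ee_pos(),arm.current_tool_rot(),arm.current_width(),pol(arm.current_ee_pos()),arm.current_t())
im=arm.snapshot("scene");cv2.imwrite("pics/s1.png",cv2.resize(im[120:300,180:400],None,fx=3.3,fy=3.3)[:,:,::-1])
```

```text
[ 0.65764009 -0.20330545  0.0278487 ] [[-3.72567565e-01  9.28004740e-01 -7.82049560e-04]
 [ 9.28004956e-01  3.72567805e-01  1.82149113e-04]
 [ 4.60401728e-04 -6.57883016e-04 -9.99999678e-01]] 0.00044802530336850204 (np.float64(0.18377503003743728), np.float64(291.74000247346714)) 12.5917
```

View pics/s1.png

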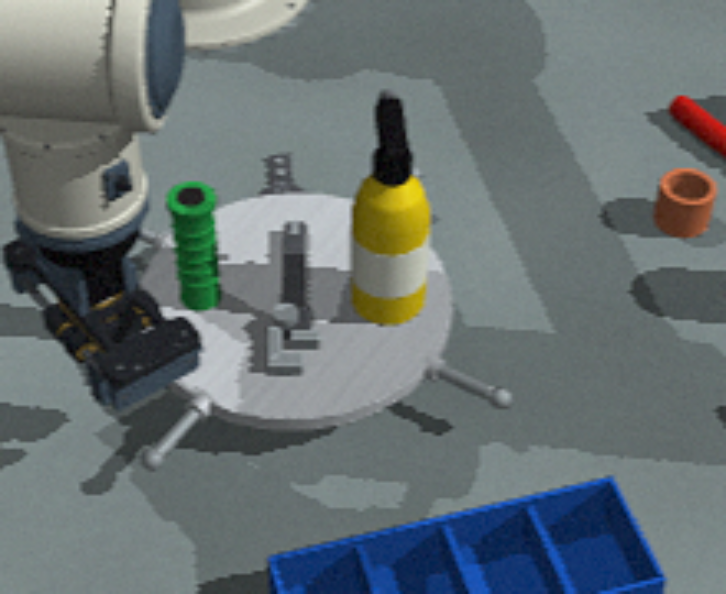

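The deck is where it was, with the spokes and bottle unchanged. The gripper body at (130,360) hides the fingertips. I will project where the tool and its body should appear, to check the tool's true height.

Run:
```python
from h import *
P=np.array(arm.current_ee_pos());R=np.array(arm.current_tool_rot())
pts=[P,P-.079*R[:,2]]+[P-.079*R[:,2]+sx*.038*R[:,0]+sy*.089*R[:,1] for sx in(-1,1) for sy in(-1,1)]
pts+=[np.r_[hub+.206*np.array([np.cos(a),np.sin(a)]),.044] for a in np.radians([42,132,222,312])]
im=cv2.imread("pics/s1.png")
c=arm.get_calibration("scene");M=np.linalg.inv(c["cam_to_world"])
for i,p in enumerate(pts):
    q=c["intrinsics"]@(M[:3,:3]@p+M[:3,3]);q=(q[:2]/q[2]-[180,120])*3.3
    cv2.circle(im,tuple(int(v) for v in q),4,(0,0,255),-1);cv2.putText(im,str(i),(int(q[0])+5,int(q[1])),0,.5,(255,0,255),1)
w=arm.snapshot("wrist")[:,:,::-1]
w=cv2.resize(w,(300,225)); out=np.zeros((594,800,3),np.uint8); out[:,:500]=im[:594,:500]; out[:225,500:]=w
cv2.imwrite("pics/s1m.png",out)
```

```text
(no output)
```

View pics/s1m.png

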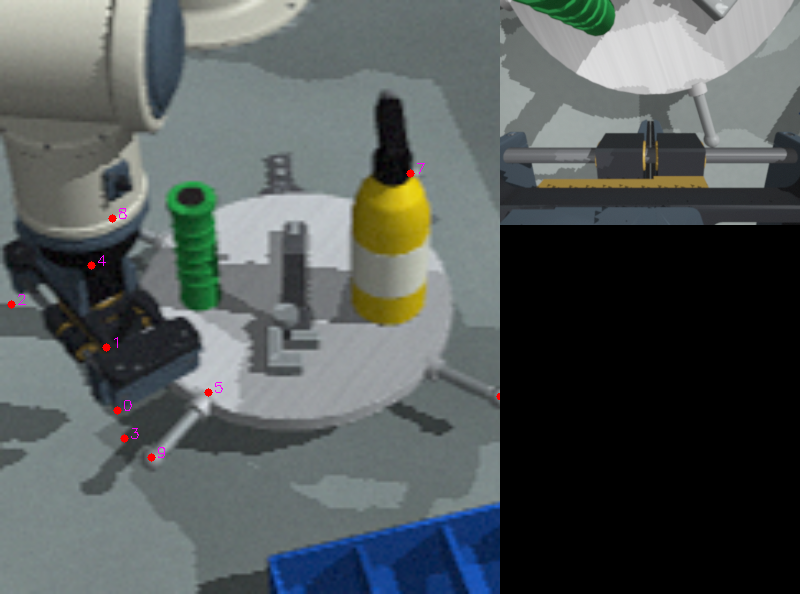

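The spokes project correctly (9 sits on the ball end), but the gripper's lower edge appears roughly 20 mm higher than its nominal position. The closed fingers probably passed above the spoke. I will find the true fingertip height by feeling gently for the bench at this clear spot.

Run:
```python
from h import *
f0=np.mean([arm.current_force() for _ in range(5)],0)
a=pol(arm.current_ee_pos())[1]
for z in np.arange(.024,.001,-.004):
    arm.move_l(*pose(a,z=z),feed=.03)
    f=np.array(arm.current_force())-f0; print(round(z,3),np.round(f,1),round(arm.current_ee_pos()[2],4))
    if abs(f[2])>6: break
print(arm.current_t())
w=arm.snapshot("wrist");cv2.imwrite("pics/w2.png",w[:,:,::-1])
```

```text
0.024 [ 0.2 -0.9 -0.6] 0.0237
0.02 [ 0.  -0.1 -0.4] 0.0197
0.016 [-0.5 -0.2 -0.2] 0.0157
0.012 [-0.4 -0.6 -0.2] 0.0117
0.008 [ 0.1 -0.9  0.1] 0.0077
0.004 [ 0.6 -0.6 -0.3] 0.0037
14.3917
```

View pics/w2.png

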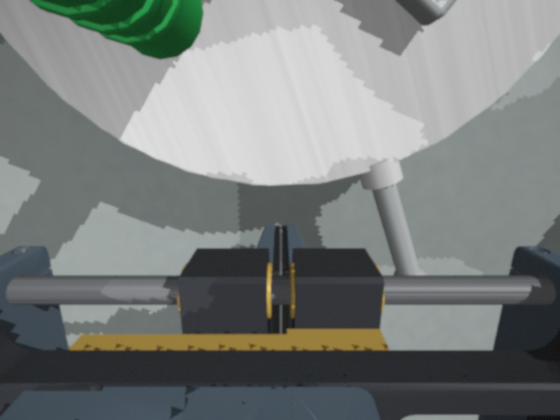

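The wrist view shows the closed fingers at (280,230), with the next spoke running from (385,170) to (410,270), and no bench contact down to a 4 mm reading. I will push this nearby spoke with the tip lower and check that it moves.

Run:
```python
from h import *
f0=np.mean([arm.current_force() for _ in range(5)],0)
a0=pol(arm.current_ee_pos())[1]
arm.move_l(*pose(a0,z=.010))
for a in np.arange(296,321,3):
    arm.move_l(*pose(a,z=.010),feed=.05)
    f=np.array(arm.current_force())-f0
    im=arm.snapshot("top");(c,r),n=bottle(im);print(a,np.round(f,1),np.round(c,1),n,np.round(pol(ray("top",c,.14)),3))
print(arm.current_t(),pol(arm.current_ee_pos()))
s=arm.snapshot("scene");w=arm.snapshot("wrist");out=np.zeros((594,800,3),np.uint8)
out[:,:500]=cv2.resize(s[120:300,180:400],None,fx=3.3,fy=3.3)[:594,:500];out[:225,500:]=cv2.resize(w,(300,225));out[225:450,500:]=cv2.resize(im[125:275,210:410],(300,225))
cv2.imwrite("pics/m3.png",out[:,:,::-1])
```

```text
296 [-0.7 -0.5 -0.7] [272.2 194.2] 221 [ 0.081 73.558]
299 [-0.9 -0.2 -0.4] [272.5 193.9] 218 [ 0.08  72.899]
302 [-0.1  0.3 -1. ] [272.5 193.9] 218 [ 0.08  72.899]
305 [-0.2 -0.2 -0.2] [272.5 193.9] 218 [ 0.08  72.873]
308 [-1.2 -0.3  0. ] [271.9 194.8] 213 [ 0.081 74.878]
311 [-0.8  0.8  0.8] [271.9 196.2] 207 [ 0.08  77.436]
314 [-0.6 -0.3  0.5] [271.7 197.7] 213 [8.0000e-02 8.0442e+01]
317 [-0.9  0.4 -0.5] [271.4 199.1] 208 [8.0000e-02 8.3083e+01]
320 [-1.7 -0.7  0.2] [271.3 201.2] 206 [8.000e-02 8.707e+01]
18.3 (np.float64(0.18398450180543524), np.float64(319.96488089859264))
```

View pics/m3.png

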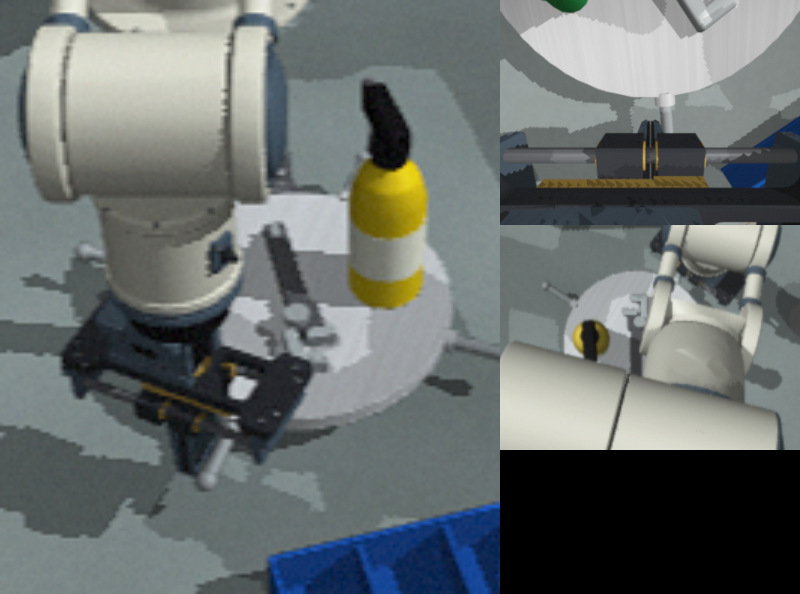

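The bottle now moves (73°→87°), so the fingertip really sits more than 22 mm above its reading and needs the lower command. To keep the forearm off the bottle I will lift, go back and push the rear spoke, now at about 236°, as first planned.

Run:
```python
from h import *
arm.move_l(*pose(314,z=.010)); arm.move_l(*pose(314,z=.40),feed=.25)
arm.move_to(*pose(217,z=.40))
im=arm.snapshot("top");print("b",pol(ray("top",bottle(im)[0][0],.14)))
arm.move_l(*pose(217,z=.002),feed=.2); f0=np.mean([arm.current_force() for _ in range(5)],0);print(arm.current_t())
for a in np.r_[np.arange(223,305,7),308]:
    arm.move_l(*pose(a,z=.002),feed=.06)
    f=np.array(arm.current_force())-f0
    im=arm.snapshot("top");(c,r),n=bottle(im);print(a,np.round(f,1),np.round(c,1),n,np.round(pol(ray("top",c,.14)),3))
    if np.linalg.norm(f)>15 or (a==244 and pol(ray("top",c,.14))[1]<92): print("STOP");break
print(arm.current_t());s=arm.snapshot("scene");out=np.zeros((594,800,3),np.uint8)
out[:,:500]=cv2.resize(s[120:300,180:400],None,fx=3.3,fy=3.3)[:594,:500];out[:225,500:]=cv2.resize(im[125:275,210:410],(300,225))
cv2.imwrite("pics/m4.png",out[:,:,::-1])
```

```text
b (np.float64(0.08065907436697656), np.float64(86.8524547147257))
24.0167
223 [ 1.9  0.5 -0.5] [271.4 201.2] 214 [8.0000e-02 8.7124e+01]
230 [-0.1  0.5 -0.7] [271.3 201.2] 213 [8.000e-02 8.707e+01]
237 [-0.2 -1.1 -0.7] [271.1 205.4] 216 [8.2000e-02 9.5085e+01]
244 [ 0.4 -1.1  0. ] [272. 208.] 207 [8.00000e-02 1.00349e+02]
251 [-0.3  0.4 -1.5] [272.9 212.2] 207 [8.1000e-02 1.0854e+02]
258 [-0.2  0.5 -0.4] [274.3 215.5] 209 [8.10000e-02 1.15359e+02]
265 [ 0.8 -0.8 -1.4] [276.1 218.9] 215 [8.20000e-02 1.22733e+02]
272 [-0.5 -0.3 -1.1] [278.1 221.5] 147 [8.20000e-02 1.28925e+02]
279 [ 0.2 -0.9 -1.5] [281.5 222.5] 110 [7.70000e-02 1.34854e+02]
286 [ 0.8 -0.8 -1. ] [285.5 223. ] 109 [7.10000e-02 1.41928e+02]
293 [ 0.7 -1.  -0.3] [290.  222.5] 75 [6.30000e-02 1.50053e+02]
300 [ 0.1 -0.2 -0. ] [292.5 221.5] 26 [5.80000e-02 1.54657e+02]Traceback (most recent call last):
  File "<stdin>", line 9, in <module>
  File "h.py", line 9, in bottle
    p=cv2.findNonZero(m); return cv2.minEnclosingCircle(cv2.convexHull(p)),len(p)
                                                        ~~~~~~~~~~~~~~^^^
cv2.error: OpenCV(4.12.0) /io/opencv/modules/imgproc/src/convhull.cpp:143: error: (-215:Assertion failed) total >= 0 && (depth == CV_32F || depth == CV_32S) in function 'convexHull'
```

Run:
```python
from h import *
arm.move_l(*pose(312.3,z=.002),feed=.03); arm.move_l(*pose(305,z=.002),feed=.06); arm.move_l(*pose(305,z=.40),feed=.25)
q=arm.current_joint_positions(); q[0]-=45; arm.move_joints(q)
im=arm.snapshot("top");(c,r),n=bottle(im);P=ray("top",c,.14);rr,a=pol(P);print(c,n,rr,a,"lateral mm",1e3*rr*np.sin(np.radians(a-170.1)),arm.current_t())
s=arm.snapshot("scene");out=np.zeros((594,800,3),np.uint8)
out[:,:500]=cv2.resize(s[120:300,200:352],None,fx=3.3,fy=3.3)[:594,:500];out[:225,500:]=cv2.resize(im[145:295,210:410],(300,225))
cv2.imwrite("pics/m4.png",out[:,:,::-1])
```

```text
(296.9538879394531, 232.76568603515625) 236 0.0843002688564363 170.56548642399667 lateral mm 0.6848706720672354 36.4167
```

View pics/m4.png

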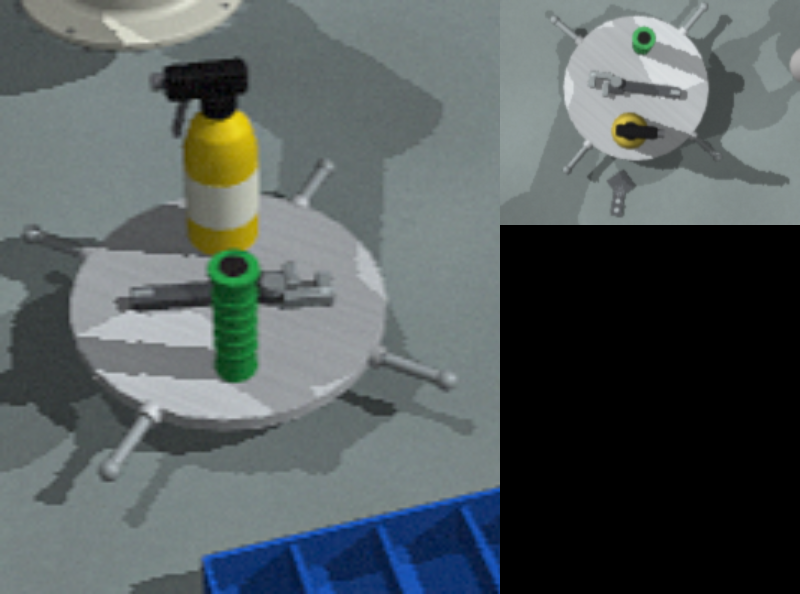

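The bottle is upright in line with the pointer, about 1 mm off. The grip is standing, the pipe wrench is on the deck, and the arm is clear.

```bash
python3 -c "
from rig import arm
print(arm.sign_off())"
```

```text
the job is handed in; nothing more can be done
None
```

I turned the turntable by its spokes until the spray bottle stood about 1 mm from the pointer line, withdrew the arm and handed the job in at about 36 s; the first pass went over its spoke because the fingertip sits at least 22 mm above its reading, so I repeated it lower.

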